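# Slide the round lid into its seat over the spice well

### The job

On the white corner shelf, close the round well: slide the round wooden lid across the shelf by its knob until it drops flat into the shallow round recess, then let go. Keep it on the shelf while it moves instead of lifting it, and leave the square wooden lid where it lies.

Things in the scene. Friction and masses are not known exactly. Their poses are not given: they have to be found in the camera images.
- round_lid: Flat round beech lid, a disc of 100 mm diameter and 10 mm thickness, about 0.1 kg, with an upright round knob at its centre: 22 mm diameter at its foot, 24 mm at its top, 32 mm high, so its top is 42 mm above the lid's underside. Lies flat, knob up, on the white shelf to one side of the well, which side varies. Origin: centre of the underside; z up along the knob.
- square_lid: Flat square beech lid, 100 x 100 mm and 10 mm thick, with the same knob as the round lid; it does not fit the well. Lies on the shelf on the other side of the well. To be left alone. Origin: centre of the underside; z up.
- well (a point): Centre of the round recess in the middle of the white shelf board, at the recess floor, 28 mm above the worktop and 10 mm below the shelf's flat top. The recess is 120 mm in diameter and 10 mm deep: the lid has 10 mm of play to every side and lies flush in it. In its floor is a deeper round hole, 76 mm in diameter, 22 mm deep, with a steel bottom. Axes: those of the shelf, z up.
- shelf: Fixed white laminate shelf board, 380 (x) x 620 (y) x 38 mm, with the recess at its centre. Origin: centre of the underside, on the worktop; z up; yaw within 9 degrees of 0. The strip between either lid and the recess is free; a timer, tea infuser, garlic press base and jar, at most 75 mm high, stand near its front and back edges, 145 mm from its middle line.
Things that resemble listed ones, but are neither listed nor needed, are in the scene too. Leave any orange look-alike of the round_lid alone.

How it is judged:
By the outcome, as a careful person would: the job done as asked, in the order asked, and still so for the second after the job is handed in, with the robot touching nothing.
It also fails if it takes over 32 s, if anything falls off the work surface, if the arm or the gripper's body presses on something with over 40 N, if the wrist force passes 120 N, or if a joint passes its speed limit or range.

### The arm

A 7-joint arm with a two-finger parallel gripper is mounted at the origin on the work surface. World frame = base frame: x ahead of the robot, y to its left, z up, the work surface at z = 0. Lengths are in m, angles in rad, forces in N, time in s.
With the tool pointing down it reaches from about 0.35 to 0.9 m from the base axis. Payload 8.1 kg.
Tool frame: the origin (TCP) lies between the finger pads; the fingertips stand 25 mm ahead of it and the grasp point (between the pads) lies 6 mm ahead of it; z points along the fingers, y is the direction in which the jaws open and shut (so a half turn about z gives the same grasp; the last joint's range is limited). The gripper opens to 92 mm and grips with 3 to 60 N. Pads are 19 mm wide; open, the fingers measure 130 mm over their backs; the gripper's body (75 mm by 190 mm) begins 47 mm behind the grasp point.
Start: joints at [-1.244, 0.434, 0.025, 1.573, -0.012, 1.134, -0.075], TCP at [0.26, 0.568, 0.252] pointing down, gripper open.
Joint ranges: [-2.62, 2.62], [-0.44, 2.09], [-1.27, 1.32], [0.08, 2.57], [-1.32, 4.46], [0.12, 2], [-2.74, 2.74]. Speed limits (rad/s): [2.22, 2.22, 3.01, 3.01, 3.14, 3.14, 3.14].

### API

Orientations are given as a rotation vector (axis times angle).
In Python, from cell import * gives the robot as it stands.
- The arm moves only by the shell command python3 -m jog 'ROWS' [FORCE]. ROWS is JSON, one flat list of numbers, 5 for each row, row after row: the finger opening in mm, from 0 to 91.8, then the shift along the tool's x, y, z in units of 40 mm (1.0 is 40 mm), then the turn about the tool's z in units of 6 degrees (1.0 is 6 degrees). A call has 1 to 20 rows; each row shifts and turns the pose as measured when the row begins, along the tool's axes as they then stand; what a row does not reach is not made up. A row lasts 1/12 s, in which the tool goes at most 41.7 mm and 7.16 degrees, less where a joint would pass 70% of its speed; a pose out of reach is approached as far as the arm can. A call is refused whole if a number of a shift passes 1 or a number of a turn 1, either way. A call with a gripper value outside its range is refused whole. The fingers move at their own pace and stop on an object; FORCE is the grip in N (left out, the last holds). Time passes only in rows, so rows that do not move let the fingers close. It gives the time, the measured TCP pose, the force and the opening at its end, in the units of the state.
- observe(): the state, without advancing time (a new reading comes with each control period).
- get_image(name): name is "side" or "top" or "wrist"; returns the picture (384x512x3 uint8, red, green, blue); there is no depth.
- camera_params(name): a dict with "intrinsics" (3x3 intrinsics, pixels), "xyz" and "orientation" of the camera in the world. Camera axes: x right, y down, z forward; pixel columns grow to the right and rows downward; lengths in m; the calibration is good to about 2 mm. A picture is of the moment at which its call begins: read the wrist's pose just before it. camera_params takes no time and is no camera call; for the wrist camera it gives the pose at the moment of the call.
- sign_off(): hands the job in, once; it reports no verdict.
The state is a dict: "clock": time; "joints": joint angles; "dq": joint speeds; "joint_efforts": joint torques, N m; "position": TCP position; "ee_rot": TCP orientation; "force": force on the tool from outside, world axes, zero at the start; "ft_torque": the same for the moment, N m; "width": opening from 0.0 (shut) to 1.0 (fully open).
Only numpy, scipy, OpenCV 4.12 (cv2) and the standard library are available. Lean on these libraries where they do the work, as an engineer would, in place of code of your own. Each camera call takes 0.05 s, during which the arm holds its last target. There are 200 camera calls.

## Working session

There is one attempt and no reset: what is moved stays moved. The work goes in short steps, Python scripts to look and compute and a shell command to move; the robot and the scene stay as the last step left them, time stands still between calls to the robot, and variables do not carry over. Pictures are saved under pics/ and viewed, about 8 in all and at most 12, crops included, and the job is handed in when it is done.

```bash
mkdir -p pics; python3 - <<'E'
from cell import *
import cv2,numpy as np
for n in("top","side"):
    cv2.imwrite(f"pics/{n}0.png",get_image(n)[:,:,::-1]);p=camera_params(n);print(n,p)
o=observe();print(o)
E
```

```text
top {'intrinsics': array([[423.78165367,   0.        , 255.00277625],
       [  0.        , 423.78165367, 196.60033803],
       [  0.        ,   0.        ,   1.        ]]), 'xyz': array([0.44805765, 0.07535498, 0.8532253 ]), 'orientation': array([-2.12950119,  2.17983969, -0.14237832])}
side {'intrinsics': array([[348.17663023,   0.        , 251.18291237],
       [  0.        , 348.17663023, 188.37741059],
       [  0.        ,   0.        ,   1.        ]]), 'xyz': array([ 0.29434795, -0.30100937,  0.54637663]), 'orientation': array([-2.31944651,  0.71513312, -0.2504049 ])}
{'clock': 0.1, 'joints': array([-1.24361699,  0.43517354,  0.02500334,  1.57400714, -0.01156246,
        1.13403982, -0.07508667]), 'dq': array([ 0.00037951, -0.00027791,  0.00055075, -0.00231723,  0.00121557,
       -0.00286948,  0.00099175]), 'joint_efforts': array([ 3.05066329e-03, -6.69126177e+01,  9.88145135e-01, -3.15145791e+01,
       -6.04565721e-02,  3.74189531e-02,  3.70974249e-05]), 'position': array([0.26030907, 0.56772987, 0.25101083]), 'ee_rot': array([-6.69985685e-01, -3.06917826e+00,  2.32091213e-03]), 'force': array([ 0.32686913,  0.08674682, -0.31785713]), 'ft_torque': array([-5.81475944e-02, -5.72431660e-03, -9.10260138e-06]), 'width': 0.9976127454507617}
```

View pics/top0.png

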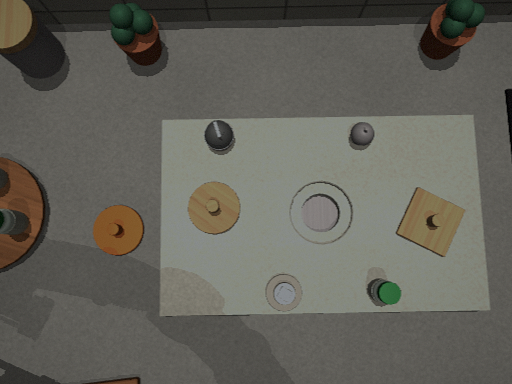

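View pics/side0.png

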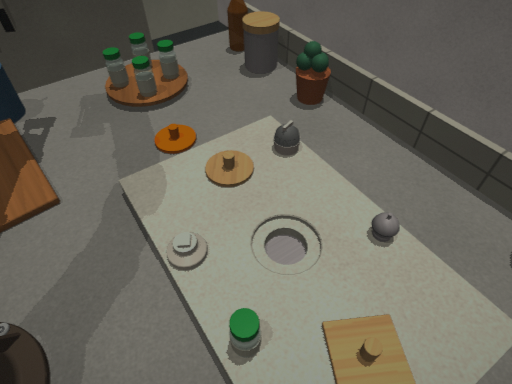

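The top view shows the round lid at about (214,208) with its knob at (213,206), the well rim at (321,212), the square lid at (431,222) and the orange look-alike off the shelf at (119,230). The side view agrees, with the round lid at (229,168) and the well at (286,245).

```bash
cat > h.py <<'E'
from cell import *
import cv2,numpy as np
from scipy.spatial.transform import Rotation as R
def ray(n,u,v,z,p=None):
    p=p or camera_params(n);d=R.from_rotvec(p['orientation']).as_matrix()@np.linalg.inv(p['intrinsics'])@[u,v,1]
    return p['xyz']+d*(z-p['xyz'][2])/d[2]
def proj(n,X,p=None):
    p=p or camera_params(n);q=p['intrinsics']@R.from_rotvec(p['orientation']).as_matrix().T@(np.array(X)-p['xyz']);return q[:2]/q[2]
def lid(n,img,box):
    u0,v0,u1,v1=box;h=cv2.cvtColor(img,cv2.COLOR_RGB2HSV)[v0:v1,u0:u1]
    m=((h[...,1]>75)&(h[...,2]>60)).astype(np.uint8)
    c=max(cv2.findContours(m,0,2)[0],key=cv2.contourArea)
    e=cv2.fitEllipse(cv2.convexHull(c));return np.array(e[0])+[u0,v0],e[1]
E
python3 - <<'E'
from h import *
t=cv2.imread("pics/top0.png")[:,:,::-1];s=cv2.imread("pics/side0.png")[:,:,::-1]
for n,i,b in(("top",t,(180,172,250,244)),("side",s,(195,145,265,192))):
    c,ax=lid(n,i,b);print(n,c,ax,ray(n,*c,.046))
print("knob top",ray("top",213,206,.08))
w=ray("top",321,212.5,.038);print("well",w,ray("side",286.5,244,.038))
# shelf corners
c=[ray("top",*q,.038)[:2] for q in((162,120),(474,115),(489,310),(161,316))];print(np.array(c),np.mean(c,0))
L=ray("top",214,208,.048)
for n,i in(("top",t),("side",s)):
    o=i[:,:,::-1].copy()
    for C,r,z in((w,.06,.038),(L,.05,.048),(L,.012,.08)):
        P=[proj(n,[C[0]+r*np.cos(a),C[1]+r*np.sin(a),z]) for a in np.linspace(0,6.28,60)]
        for q in P: cv2.circle(o,tuple(int(round(x)) for x in q),0,(0,0,255),-1)
    k=o[100:290,110:400] ; cv2.imwrite(f"pics/{n}1.png",cv2.resize(k,None,fx=2.6,fy=2.6,interpolation=0)) 
a=cv2.imread("pics/top1.png");b=cv2.imread("pics/side1.png")
cv2.imwrite("pics/both1.png",cv2.resize(np.vstack([a[:,:],b]),(460,600)))
o=observe();M=R.from_rotvec(o['ee_rot']).as_matrix();print(M.round(3))
E
```

```text
top [213.65530777 207.5656395 ] (51.231197357177734, 51.72352600097656) [0.53447782 0.15238854 0.046     ]
side [228.98910522 168.06768608] (36.61994552612305, 48.37023162841797) [0.53066709 0.14713328 0.046     ]
knob top [0.53375342 0.15031505 0.08      ]
well [ 0.52091856 -0.05393545  0.038     ] [ 0.51918366 -0.05915825  0.038     ]
[[ 0.7126339   0.2538971 ]
 [ 0.70843804 -0.36690231]
 [ 0.33026821 -0.36078925]
 [ 0.33370728  0.25382283]] [ 0.52126186 -0.05499291]
[[-0.909  0.417 -0.   ]
 [ 0.417  0.909 -0.001]
 [-0.    -0.001 -1.   ]]
```

View pics/both1.png

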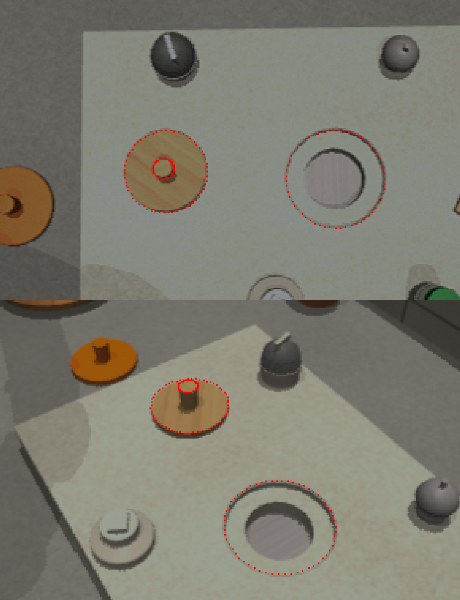

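The predicted outlines match both views, with the lid at about (0.533, 0.150) and the well at about (0.520, -0.056). I'll turn the jaws along y and move over the lid.

```bash
python3 -m jog '[91,0,0,0,-0.82,91,0,0,0,-0.82,91,0,0,0,-0.82,91,0,0,0,-0.82,91,0,0,0,-0.82,91,-0.5,-0.77,0,0,91,-0.5,-0.77,0,0,91,-0.5,-0.77,0,0,91,-0.5,-0.77,0,0,91,-0.5,-0.77,0,0,91,-0.5,-0.77,0,0,91,-0.5,-0.77,0,0,91,-0.5,-0.77,0,0,91,-0.5,-0.77,0,0,91,-0.5,-0.77,0,0,91,-0.5,-0.77,0,0,91,-0.5,-0.77,0,0,91,-0.5,-0.77,0,0,91,0,0,0,0]'
python3 - <<'E'
from h import *
o=observe();p=camera_params("wrist");i=get_image("wrist");cv2.imwrite("pics/w2.png",i[:,:,::-1])
print(o['clock'],o['position'],R.from_rotvec(o['ee_rot']).as_matrix().round(3));print(proj("wrist",[.533,.15,.08],p),proj("wrist",[.533,.15,.048],p))
np.savez("w2.npz",**p)
E
```

```text
clock: 1.68
position: [0.5355, 0.154, 0.2437]
ee_rot: [0.048, -3.131, 0.018]
force: [1.4, -0.7, -0.6]
width: 0.987
1.6833 [0.53553581 0.15399476 0.24371552] [[-0.999 -0.03  -0.01 ]
 [-0.03   0.999 -0.012]
 [ 0.01  -0.011 -1.   ]]
[256.28191656 180.44895779] [256.70056479 174.08305169]
```

View pics/w2.png

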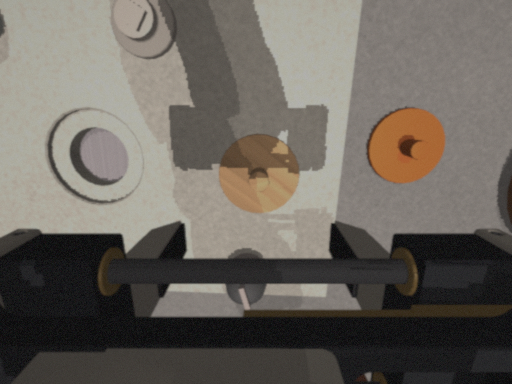

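The wrist view shows the round lid's disc centred at about (259,173), with the knob at (259,178). The well rim is at (97,154), and the fingers are clear of everything.

```bash
python3 - <<'E'
from h import *
p=dict(np.load("w2.npz"));i=cv2.imread("pics/w2.png")[:,:,::-1]
print(ray("wrist",259,173.3,.048,p),ray("wrist",97,155,.038,p))
E
```

```text
[0.53192399 0.15278876 0.048     ] [ 0.51751793 -0.05015451  0.038     ]
```

```bash
python3 -m jog '[60,0,0,0.6,0,60,0,0,0.6,0,60,0,0,0.6,0,60,0,0,0.6,0,60,0,0,0.6,0,60,0.05,0,0.5,0,60,0,0,0.2,0,60,0,0,0,0]'
```

```text
clock: 2.4
position: [0.5271, 0.1627, 0.0898]
ee_rot: [0.057, -3.129, 0.008]
force: [-0.1, -0.5, 0.2]
width: 0.652
```

```bash
python3 -m jog '[60,-0.12,-0.28,0.05,0,60,0,0,0.1,0,60,0,0,0.1,0,60,0,0,0,0]'
```

```text
clock: 2.73
position: [0.5339, 0.1521, 0.0817]
ee_rot: [0.06, -3.132, 0.006]
force: [0.2, -1.3, 0.8]
width: 0.656
```

```bash
python3 -m jog '[60,0.03,0,0.05,0,15,0,0,0,0,15,0,0,0,0,15,0,0,0,0,15,0,0,0,0,15,0,0,0,0,15,0,0,0,0]' 15
python3 - <<'E'
from h import *
i=get_image("side")
cv2.imwrite("pics/s3.png",cv2.resize(i[90:300,110:400,::-1],None,fx=2.5,fy=2.5))
print(R.from_rotvec(observe()['ee_rot']).as_matrix().round(3))
E
```

```text
clock: 3.32
position: [0.5341, 0.1528, 0.0819]
ee_rot: [0.059, -3.136, 0.003]
force: [-0.6, -0.3, 0.5]
width: 0.271
[[-0.999 -0.038 -0.005]
 [-0.038  0.999 -0.002]
 [ 0.005 -0.002 -1.   ]]
```

View pics/s3.png

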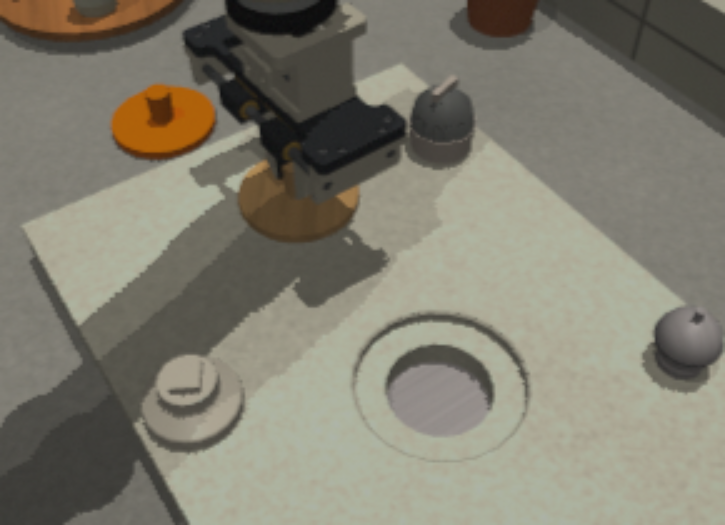

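The lid's knob is held: opening is about 25 mm, and in the side view the gripper stands over it with the well clear at about (440,385) in the crop. I'll slide in short stages and watch z and force.

```bash
python3 -m jog '[15,0.03,-0.2,0,0,15,0.03,-0.2,0,0,15,0.03,-0.2,0,0,15,0.03,-0.2,0,0,15,0,0,0,0]'
```

```text
clock: 3.78
position: [0.53, 0.1175, 0.0819]
ee_rot: [0.06, -3.136, 0.003]
force: [-0.0, -1.8, -0.1]
width: 0.25
```

```bash
python3 -m jog '[15,0.03,-0.25,0,0,15,0.03,-0.25,0,0,15,0.03,-0.25,0,0,15,0.03,-0.25,0,0,15,0.03,-0.25,0,0,15,0.03,-0.25,0,0,15,0.03,-0.25,0,0,15,0.03,-0.25,0,0,15,0.03,-0.25,0,0,15,0.03,-0.25,0,0,15,0,0,0,0]'
python3 - <<'E'
from h import *
print(R.from_rotvec(observe()['ee_rot']).as_matrix().round(3))
t=get_image("side")
cv2.imwrite("pics/s4.png",cv2.resize(t[90:300,110:400,::-1],None,fx=2.5,fy=2.5))
E
```

```text
clock: 4.7
position: [0.5199, 0.0032, 0.0819]
ee_rot: [0.054, -3.135, 0.005]
force: [-0.4, -1.6, -0.2]
width: 0.249
[[-0.999 -0.035 -0.006]
 [-0.035  0.999 -0.003]
 [ 0.006 -0.003 -1.   ]]
```

View pics/s4.png

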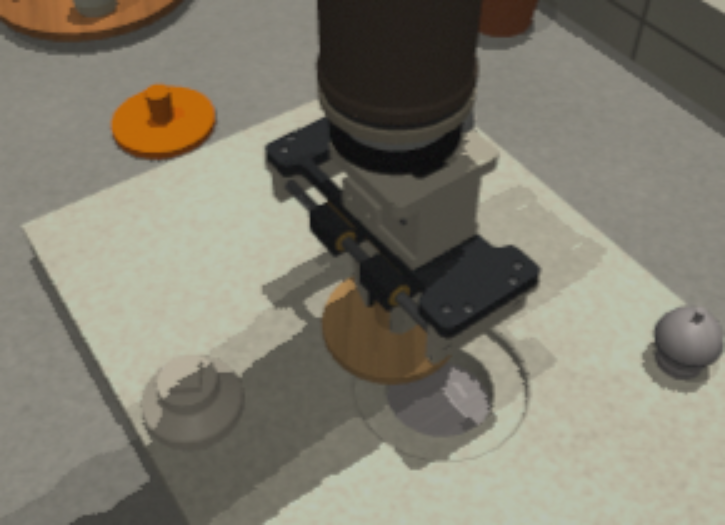

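The lid now overhangs the recess and is still flat. I'll do the last 57 mm.

```bash
python3 -m jog '[15,0.01,-0.23,0,0,15,0.01,-0.23,0,0,15,0.01,-0.23,0,0,15,0.01,-0.23,0,0,15,0.01,-0.23,0,0,15,0.01,-0.23,0,0,15,0,0,0,0,15,0,0,0,0]'
python3 - <<'E'
from h import *
o=[]
for n,(a,b,c,d) in(("side",(140,320,190,400)),("top",(150,280,250,400))):
    i=get_image(n)[:,:,::-1].copy();o.append(cv2.resize(i[a:b,c:d],(390,int(390*(b-a)/(d-c)))))
h=max(x.shape[0] for x in o);o=[cv2.copyMakeBorder(x,0,h-x.shape[0],0,0,0) for x in o]
cv2.imwrite("pics/s5.png",np.hstack(o))
E
```

```text
clock: 5.42
position: [0.5197, -0.056, 0.0817]
ee_rot: [0.057, -3.135, 0.003]
force: [0.7, 0.5, -0.5]
width: 0.25
```

View pics/s5.png

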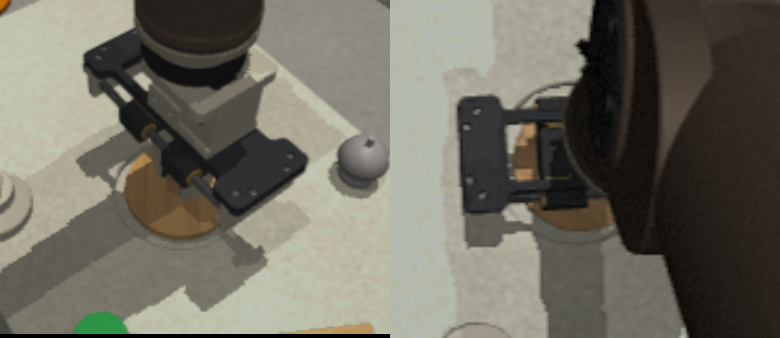

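Both views show the lid centred over the recess with the rim ring visible around it, still held at shelf height. I'll lower it gently.

```bash
python3 -m jog '[15,0,0,0.06,0,15,0,0,0.06,0,15,0,0,0.05,0,15,0,0,0.05,0,15,0,0,0,0]'
```

```text
clock: 5.93
position: [0.5197, -0.053, 0.0719]
ee_rot: [0.064, -3.134, 0.002]
force: [-0.8, -0.6, -0.6]
width: 0.246
```

```bash
python3 -m jog '[15,0,0,0.04,0,15,0,0,0.03,0,15,0,0,0,0]'
```

```text
clock: 6.18
position: [0.5202, -0.0529, 0.0713]
ee_rot: [0.064, -3.136, 0.002]
force: [-0.1, -1.1, -1.9]
width: 0.247
```

```bash
python3 -m jog '[50,0,0,0,0,50,0,0,0,0,50,0,0,0,0,50,0,0,0,0,50,0,0,-0.2,0,50,0,0,-0.5,0,50,0,0,-0.7,0,50,0,0,-0.8,0,50,0,0,-0.8,0,50,-0.1,0.8,-0.5,0,50,0,0.8,0,0,50,0,0.9,0,0,50,0,0.9,0,0,50,0,0.9,0,0,50,0,0.9,0,0,50,0,0.9,0,0,50,0,0.9,0,0,50,0,0,0,0,50,0,0,0,0]'
python3 - <<'E'
from h import *
o=[]
for n,(a,b,c,d) in(("side",(140,320,190,400)),("top",(150,280,250,400))):
    i=get_image(n)[:,:,::-1].copy();o.append(cv2.resize(i[a:b,c:d],(390,int(390*(b-a)/(d-c)))))
    if n=="side":s=i[:,:,::-1]
    else:t=i[:,:,::-1];cv2.imwrite("pics/t6.png",i)
h=max(x.shape[0] for x in o);o=[cv2.copyMakeBorder(x,0,h-x.shape[0],0,0,0) for x in o]
cv2.imwrite("pics/s6.png",np.hstack(o))
for n,i,b in(("top",t,(286,178,360,248)),("side",s,(235,205,340,285))):
    c,ax=lid(n,i,b);print(n,c,ax,ray(n,*c,.036))
E
```

```text
clock: 7.77
position: [0.5143, 0.2381, 0.2271]
ee_rot: [-0.052, 3.139, 0.003]
force: [-0.4, -0.2, -0.4]
width: 0.544
top [320.24908066 213.0077095 ] (50.549495697021484, 51.21379089355469) [ 0.52014595 -0.05275688  0.036     ]
side [284.64817429 244.53089523] (50.805572509765625, 57.623138427734375) [ 0.51679981 -0.05725593  0.036     ]
```

View pics/s6.png

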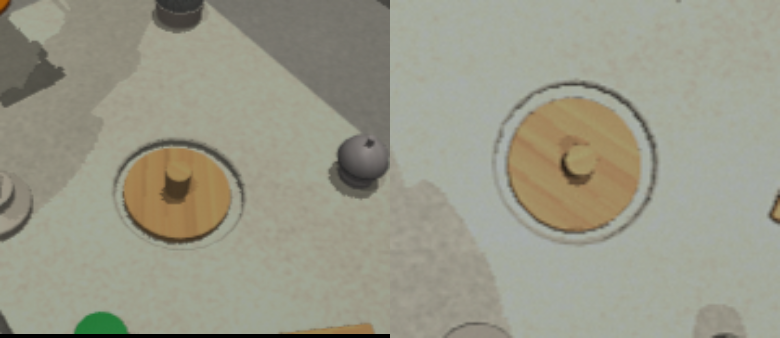

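The lid lies flat and concentric inside the recess in both views, with an even ring all round. The arm is clear of it, so I'll hand in.

```bash
python3 -c "
from cell import *
print(sign_off(),observe()['clock'])"
```

```text
the job is handed in; nothing more can be done
the job is handed in; nothing more can be done
```

The round lid now lies in the well. I gripped its knob at 15 N and slid it across the shelf at constant height. Over the recess I lowered it about 10 mm until it met the floor, then let go and backed the arm away.

- **Final views:** the top and side pictures show it flat, with an even gap all round. They put its centre about 1 mm and 3 mm from the well centre measured in the same view, well inside the 10 mm of play.
- **Camera disagreement:** the side camera reads about 3–6 mm away from the top camera throughout, both for the lid and for the well.
- **Other objects:** I did not touch the square lid, the orange look-alike or the items along the shelf edges. I did not re-measure their positions afterwards.
- **Limits:** it took about 8 s on the clock, and the force readings at the end of each move stayed under 3 N.

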